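# Bench-run the garage-door controller with its hold-to-run key

## Robot

A 7-joint arm with a two-finger parallel gripper is mounted at the origin on the work surface. World frame = base frame: x ahead of the robot, y to its left, z up, the work surface at z = 0. Lengths are in m, angles in rad, forces in N, time in s.
With the tool pointing down it reaches from about 0.425 to 0.925 m from the base axis. Payload 6.8 kg.
Tool frame: the origin (TCP) lies at the very end of the fingers, on their centre line; the grasp point (between the pads) lies 19 mm behind it; z points along the fingers, y is the line along which they close (so a half turn about z gives the same grasp; the last joint's range is limited). The gripper opens to 85 mm and grips with 20 to 120 N. Pads are 22 mm wide; open, the fingers measure 114 mm over their backs; the gripper's body (76 mm by 85 mm) begins 54 mm behind the grasp point. The pads swing forward as they close: fully open they stand 13 mm farther back than shut.
Start: joints at [-1.344, 0.477, 0.022, 1.555, -0.011, 1.109, -0.083], TCP at [0.222, 0.638, 0.231] pointing down, gripper open.
Joint ranges: [-2.96, 2.96], [-0.34, 2.1], [-1.41, 1.46], [0.24, 2.44], [-1.37, 4.51], [0.17, 1.92], [-2.96, 2.96]. Speed limits (rad/s): [2.39, 2.39, 3.14, 3.14, 3.14, 3.14, 3.14].

## Interface

Orientations are given as a unit quaternion [w, x, y, z].
In Python, from station import bot, vision, order gives the robot as it stands (bot), with the cameras (vision) and the job (order).
- The arm moves only by the shell command python3 nudge.py 'ROWS' [FORCE]. ROWS is a JSON list of rows, 1 to 20 of them, each of 5 numbers: dx, dy, dz in m, then a turn about the tool's z in rad, then the opening from 0.0 (shut) to 1.0 (fully open); each row shifts and turns the commanded pose from where the row before left it, along the tool's axes as they then stand; what a row does not reach is not made up. A row lasts 1/10 s, in which the tool goes at most 0.05 m and 0.15 rad, less where a joint would pass 70% of its speed; a pose out of reach is approached as far as the arm can. The fingers move at their own pace and stop on an object; FORCE is the grip in N (left out, the last holds). Time passes only in rows, so rows that do not move let the fingers close. It prints the time, the measured TCP pose, the force, the opening and the grip force at its end.
- bot.get_obs(): the state, without advancing time (a new reading comes with each control period).
- vision.read_camera(name): name is "scene" or "top" or "wrist"; returns the picture (400x640x3 uint8, blue, green, red); there is no depth.
- vision.camera_info(name): a dict with "vertical_fov" (degrees; the focal length in pixels is half the picture's height over the tangent of half this angle, whatever the lens; pixels are square), "cx", "cy" (the principal point, pixels), "view" (4x4, takes a point from world to camera coordinates); the wrist camera has in their place "hand_eye" (4x4, takes a point from camera to tool coordinates, whose origin is the TCP and whose axes are the flange's). Camera axes: x right, y up, looking along -z (the intrinsics and any distortion apply to the point x, -y, -z); pixel columns grow to the right and rows downward; lengths in m; the calibration is good to about 2 mm. A picture is of the moment at which its call begins: read the wrist's pose just before it. camera_info takes no time and is no camera call.
- order.hand_in(): hands the job in; it is judged then, once.
The state is a dict: "t": time; "q": joint angles; "joint_vel": joint speeds; "joint_torque": joint torques, N m; "eef_pos": TCP position; "tool_rot": TCP orientation; "contact_force": force on the tool from outside, world axes, zero at the start; "torque": the same for the moment, N m; "gripper_width": opening from 0.0 (shut) to 1.0 (fully open); "grasp_force": force on a finger pad.
Only numpy, scipy, OpenCV 4.12 (cv2) and the standard library are available. Lean on these libraries where they do the work, as an engineer would, in place of code of your own. Each camera call takes 0.05 s, during which the arm holds its last target. There are 200 camera calls.

## Task

Get the garage-door controller on the bench ready and run it: take the plug-in module out of the accessory tray and push it fully home in its slot on the circuit board, then put the key with the rectangular bow fully home in the key switch, past its sticky pins, and turn it a quarter turn clockwise against the return spring. The door runs only while the key is held, so finish still gripping the key, pressed home and held turned; leave the round-bowed key and the other things on the bench alone.

Things in the scene. Friction and masses are not known exactly. Their poses are not given: they have to be found in the camera images.
- controller: Garage-door controller, grey case 200 x 300 mm on its back, fixed. Origin: centre of its underside; x across the 200 mm, y along the 300 mm, z up. The +y half is a closed panel 88 mm high with the key switch in its middle and two push buttons; in the open -y half (rim 50 mm high) the green circuit board carries the module's slot.
- slot_seat (a point): Centre of the floor of the module's slot, 75 mm from the controller's origin to its -y, 34 mm above the bench, controller's axes. A black card cage open upwards: 61.6 mm (x) by 17.6 mm (y), 28 mm deep, rim at 62 mm with a 2.5 mm 45 degree lead-in. Sprung contacts grip the module in the last 10 mm: it takes about 10 N to seat, does not drop in, and stays once in.
- lock_face (a point): Centre of the key switch's face (top of its steel bezel, 36 mm across), 92 mm above the bench, 80 mm from the controller's origin to its +y, controller's axes. Keyway straight down: 10 mm (x) by 4.5 mm (y) at rest, mouth bevelled 2 mm. Sticky sprung pins 18 and 22 mm down need 10 to 20 N of straight push, half that if the key is rocked a little. Home = 30 mm in, bow on the bezel.
- plug (a joint): Turning of the key switch, rad: 0 at rest, growing clockwise seen from above, stop at 1.66, just past a quarter turn. A spring returns it (0.02 N m at rest, 0.07 at the stop). It lags the hand by 0.1 to 0.25 rad of play. It cannot turn (beyond about 0.2 of play) before the key is home, and a turned key cannot be drawn out.
- module: Plug-in module: upright flat black case, 60 mm (x) by 16 mm thick (y), 72 mm high (z), 0.09 kg, lowest 4 mm stepped in by 2 mm. Origin: centre of its underside. Stands in the tray with its lower 31 mm in a pocket, axes along the tray's; gripped by its broad faces. Fits the slot either way round; home, its underside is on the slot's floor.
- key: The key to use: black RECTANGULAR bow 26 mm wide (x), 9 mm thick (y), 32 mm high, on a steel blade 30 mm long, 9 x 3.5 mm, waisted, tip tapered to 4 mm; 0.03 kg. Origin: blade's tip, z up to the bow (underside at 30 mm). Stands blade down in either key pocket of the tray, bow resting on the tray's top, axes along the tray's. Fits either way round.
- key_bow (a point): Centre of the rectangular bow, 46 mm above the tip of the blade, axes of the key.
- round_key: Another key, not to be used: the same kind of blade under a black ROUND bow 28 mm across, 9 mm thick. Origin: tip of its blade, z up. Stands in the other key pocket of the tray.
- tray: The controller's accessory tray, a pale moulded-pulp block 140 (x) by 190 mm (y), 42 mm high, fixed. Origin: centre of its underside. Module pocket at (0, +50) mm, long side along x; key pockets at (-35, -55) and (+35, -55) mm, slots along x. Standing in them, the module's underside is 10.5 mm and a key's tip 12 mm above the bench.
- screwdriver: Screwdriver 190 mm long with a black handle, lying beyond the controller. Origin: about the middle of its length, on its underside.
- jar: Clear jar with a steel lid, 60 mm across, 70 mm high, standing beyond the controller and tray. Origin: centre of its underside.

How it is judged:
On the way, in this order (a step that is already met when the one before it is completed fails the run):
1. the module is fully home in its slot (z of module in the frame of slot_seat below 0.003 m and horizontal distance between module and slot_seat below 0.004 m and angle between the z axis of module and the z axis of controller, either way round below 0.08 rad), for 0.2 s.
2. the key is fully home in the key switch, the switch still at rest (z of key in the frame of lock_face below -0.027 m and horizontal distance between key and lock_face below 0.004 m and angle between the z axis of key and the z axis of controller, either way round below 0.12 rad and value of joint plug below 0.4 rad), for 0.1 s.
3. the key has turned the switch a quarter turn clockwise (value of joint plug above 1.1 rad), for 0.2 s.
At the end, for the whole second after the job is handed in: The fingers still hold the rectangular-bowed key (over 5 N), within 3.5 mm of fully home and 4 mm of the lock's axis, the switch turned clockwise at least 1.1 rad; the module stands in its slot, within 3 mm of the floor and 4 mm of the centre, upright within 0.08 rad (all of step 1 and value of joint plug above 1.1 rad and z of key in the frame of lock_face below -0.0265 m and horizontal distance between key and lock_face below 0.004 m and contact force between the fingers and key above 5 N); the arm keeps its last pose, push and grip.
It fails at once if the round-bowed key is moved (over 15 mm) (distance of round_key from where it was at the start of the episode above 0.015 m).
It fails at once if the screwdriver is moved (over 25 mm) (distance of screwdriver from where it was at the start of the episode above 0.025 m).
It fails at once if the jar is moved (over 25 mm) (distance of jar from where it was at the start of the episode above 0.025 m).
It also fails if it takes over 61 s, if anything falls off the work surface, if the arm or the gripper's body presses on something with over 40 N, if the wrist force passes 120 N, or if a joint passes its speed limit or range.

## Working session

There is one attempt and no reset: what is moved stays moved. The work goes in short steps, Python scripts to look and compute and a shell command to move; the robot and the scene stay as the last step left them, time stands still between calls to the robot, and variables do not carry over. Pictures are saved under pics/ and viewed, at most 10 in all, crops included, and the job is handed in when it is done.

```bash
ls; mkdir -p pics; python3 - <<'E'
from station import bot, vision, order
import cv2
o=bot.get_obs();print({k:o[k] for k in('t','eef_pos','tool_rot','gripper_width','contact_force')})
for n in('scene','top','wrist'):
    print(n,vision.camera_info(n))
for n in('scene','top'):
    cv2.imwrite(f'pics/{n}0.png',vision.read_camera(n))
E
```

```text
nudge.py
pics
station.py
{'t': 0.0, 'eef_pos': array([0.22159031, 0.636961  , 0.23031688]), 'tool_rot': array([-7.71146852e-05,  1.66582158e-01,  9.86027147e-01, -9.19108282e-04]), 'gripper_width': 0.9953712553469803, 'contact_force': array([0.10184743, 0.34605822, 0.75392788])}
scene {'vertical_fov': 49.05892285368245, 'cx': 323.1617111015367, 'cy': 200.0818818310597, 'view': array([[ 0.77804683,  0.62776353, -0.02358124, -0.47679266],
       [-0.32983603,  0.44016819,  0.8351408 ,  0.14315364],
       [ 0.53465065, -0.64200071,  0.5495305 , -1.38528443],
       [ 0.        ,  0.        ,  0.        ,  1.        ]])}
top {'vertical_fov': 46.49146603506155, 'cx': 320.32684838878066, 'cy': 202.2971233252347, 'view': array([[-0.02122866, -0.99976879,  0.00342209, -0.00812485],
       [ 0.99191349, -0.02063323,  0.12522739, -0.629297  ],
       [-0.12512783,  0.00605283,  0.99212217, -1.11668384],
       [ 0.        ,  0.        ,  0.        ,  1.        ]])}
wrist {'vertical_fov': 62.983689188819895, 'cx': 319.0251375016932, 'cy': 202.61196214179384, 'hand_eye': array([[ 6.96856139e-04,  9.63133667e-01,  2.69022403e-01,
         6.76292911e-02],
       [ 9.99998593e-01, -1.08168093e-03,  1.28222838e-03,
        -1.62963079e-03],
       [ 1.52595372e-03,  2.69021131e-01, -9.63133066e-01,
        -1.41879948e-01],
       [ 0.00000000e+00,  0.00000000e+00,  0.00000000e+00,
         1.00000000e+00]])}
```

View pics/scene0.png

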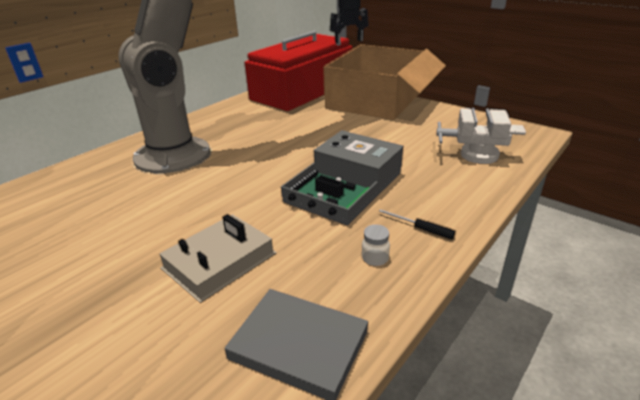

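View pics/top0.png

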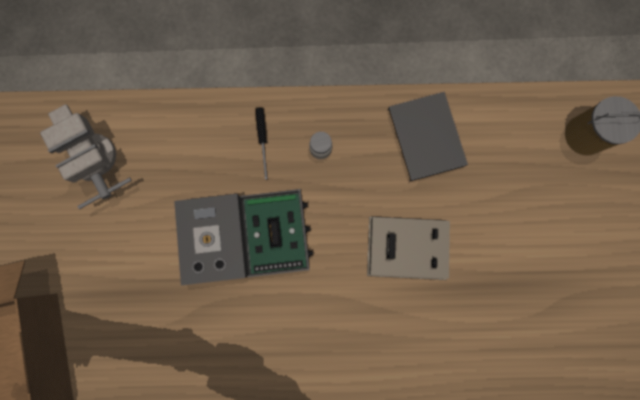

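The scene view shows the tray at the front left, with the module at (234,228) and the keys at (183,246) and (203,260). In the top view the tray is at (409,247), the module at (391,245), the keys at (434,233) and (434,262), the slot at (275,232) and the lock at (207,239). The next step is to get the outlines by contour and cast rays.

```bash
cat > h.py <<'E'
from station import bot, vision, order
import cv2, numpy as np
from scipy.spatial.transform import Rotation as R
def cam(name,obs=None):
    i=vision.camera_info(name); f=200/np.tan(np.radians(i['vertical_fov'])/2)
    if name=='wrist':
        T=np.eye(4); q=obs['tool_rot']; T[:3,:3]=R.from_quat(np.r_[q[1:],q[0]]).as_matrix(); T[:3,3]=obs['eef_pos']
        M=T@i['hand_eye']
    else: M=np.linalg.inv(i['view'])
    return M,f,i['cx'],i['cy']
def ray(c,uv):
    M,f,cx,cy=c; d=M[:3,:3]@np.array([(uv[0]-cx)/f,-(uv[1]-cy)/f,-1]); return M[:3,3],d
def plane(c,uv,z):
    p,d=ray(c,uv); return p+d*(z-p[2])/d[2]
def proj(c,P):
    M,f,cx,cy=c; x=np.linalg.inv(M)@np.r_[P,1]; return np.array([cx+f*x[0]/-x[2],cy-f*x[1]/-x[2]])
def tool(o,d):  # world vector -> tool axes
    q=o['tool_rot'];return R.from_quat(np.r_[q[1:],q[0]]).inv().apply(d)
def rect(mask,minA=50):
    cs,_=cv2.findContours(mask.astype(np.uint8)*255,cv2.RETR_EXTERNAL,cv2.CHAIN_APPROX_NONE)
    return [cv2.minAreaRect(c) for c in sorted(cs,key=cv2.contourArea,reverse=True) if cv2.contourArea(c)>minA]
E
python3 - <<'E'
from h import *
im=cv2.imread('pics/top0.png');c=cam('top')
b,g,r=[im[...,k].astype(int) for k in range(3)]
print('tray px',im[225,405],'wood',im[300,450],'panel',im[250,235])
hsv=cv2.cvtColor(im,cv2.COLOR_BGR2HSV)
win=lambda m,x0,y0,x1,y1:(lambda z:(z.__setitem__((slice(y0,y1),slice(x0,x1)),m[y0:y1,x0:x1]),z)[1])(np.zeros_like(m))
S=hsv[...,1]; V=hsv[...,2]
m=win(S<85,350,205,470,290)
for q in rect(m)[:2]: print('tray',q,plane(c,q[0],.042),[plane(c,p,.042).round(3)[:2].tolist() for p in cv2.boxPoints(q)])
m=win(V<60,375,222,445,273)
for q in rect(m,15): print('dark',q,plane(c,q[0],.08))
m=win(S<60,170,185,245,290)
for q in rect(m)[:2]: print('panel',q,plane(c,q[0],.088),[plane(c,p,.088).round(3)[:2].tolist() for p in cv2.boxPoints(q)])
m=win((V<45),262,210,285,255)
for q in rect(m)[:2]: print('slot',q,plane(c,q[0],.062))
print('lock',plane(c,(207,239),.092))
s=cv2.imread('pics/scene0.png')
a=cv2.resize(s[205:300,150:290],None,fx=5,fy=5,interpolation=3);cv2.imwrite('pics/c1.png',a)
E
```

```text
tray px [103 116 127] wood [ 79 105 130] panel [77 79 83]
tray ((408.6217041015625, 247.70094299316406), (83.22571563720703, 60.768680572509766), 2.4895529747009277) [ 0.51210832 -0.23518701  0.042     ] [[0.445, -0.128], [0.593, -0.139], [0.58, -0.344], [0.432, -0.33]]
dark ((390.5, 245.5), (25.0, 7.0), 90.0) [ 0.51728171 -0.18513565  0.08      ]
dark ((433.5, 262.5), (9.0, 5.0), 90.0) [ 0.47520533 -0.28501222  0.08      ]
dark ((434.5, 233.5), (9.0, 5.0), 90.0) [ 0.54347965 -0.29092587  0.08      ]
panel ((212.29835510253906, 238.77908325195312), (86.33662414550781, 70.09767150878906), 85.48600769042969) [0.54165087 0.23495896 0.088     ] [[0.639, 0.327], [0.649, 0.161], [0.446, 0.145], [0.437, 0.307]]
slot ((274.3232727050781, 232.0712432861328), (29.835163116455078, 12.248120307922363), 83.9909896850586) [0.55602616 0.09137866 0.062     ]
lock [0.54118644 0.24645696 0.092     ]
```

View pics/c1.png

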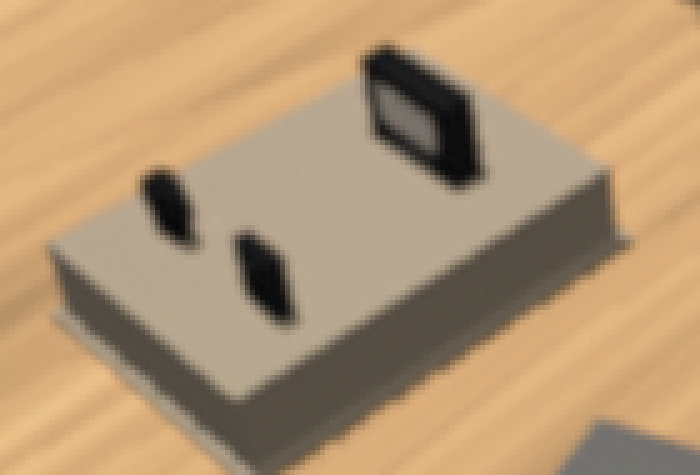

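The right-hand key in this crop, the far one at +x (crop 265,280), looks rectangular, and the near one (165,205) looks rounder. I'll confirm that with the wrist camera. First I move over the controller to measure it.

```bash
python3 nudge.py '[[-0.0333,-0.0245,-0.0014,0,1],[-0.0333,-0.0245,-0.0014,0,1],[-0.0333,-0.0245,-0.0014,0,1],[-0.0333,-0.0245,-0.0014,0,1],[-0.0333,-0.0245,-0.0014,0,1],[-0.0333,-0.0245,-0.0014,0,1],[-0.0333,-0.0245,-0.0014,0,1],[-0.0333,-0.0245,-0.0014,0,1],[-0.0333,-0.0245,-0.0014,0,1],[-0.0333,-0.0245,-0.0014,0,1],[-0.0333,-0.0245,-0.0014,0,1],[-0.0333,-0.0245,-0.0014,0,1],[-0.0333,-0.0245,-0.0014,0,1],[-0.0333,-0.0245,-0.0014,0,1],[0,0,0,-0.143,1],[0,0,0,-0.143,1],[0,0,0,-0.143,1],[0,0,0,0,1],[0,0,0,0,1]]' 30
python3 - <<'E'
from h import *
import pickle
o=bot.get_obs();im=vision.read_camera('wrist');cv2.imwrite('pics/w1.png',im);pickle.dump(o,open('w1.pkl','wb'))
E
```

```text
t: 2.0
eef_pos: [0.5492, 0.1603, 0.2506]
tool_rot: [-0.0, -0.045, 0.999, -0.0]
contact_force: [-0.1, 0.2, -0.6]
gripper_width: 1.0
grasp_force: 0.0
```

View pics/w1.png

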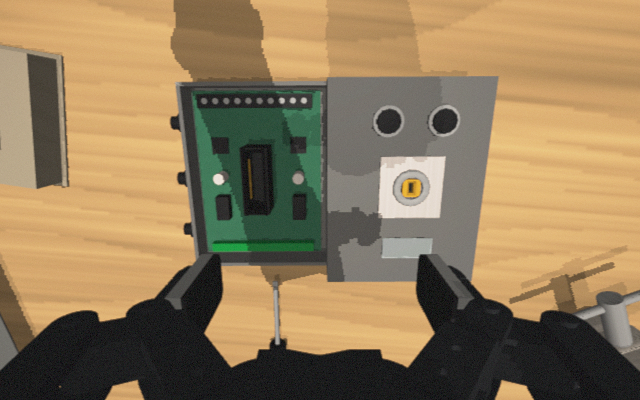

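The wrist view shows the slot cage at (257,180), the steel bezel at (411,187) on a white plate, and the panel edges. Next I measure those features.

```bash
python3 - <<'E'
from h import *
import pickle
im=cv2.imread('pics/w1.png');o=pickle.load(open('w1.pkl','rb'));c=cam('wrist',o)
hsv=cv2.cvtColor(im,cv2.COLOR_BGR2HSV);H,S,V=cv2.split(hsv)
print(im[180,245],im[187,395],im[187,411],im[165,390],im[120,350],im[150,230],im[60,350])
# yellow plug
m=np.zeros(V.shape,bool);m[160:215,385:440]=((S>120)&(V>90))[160:215,385:440]
cs,_=cv2.findContours(m.astype(np.uint8),0,1);k=np.vstack(cs);q=cv2.minEnclosingCircle(k);print('plug',q,plane(c,q[0],.092))
# bezel: non-white within plate
m[:]=0;m[162:212,388:436]=(cv2.cvtColor(im,6)<185)[162:212,388:436]
r=rect(m);print('bezel',r,plane(c,r[0][0],.092))
# white plate
m[:]=0;m[145:230,370:455]=((V>190)&(S<45))[145:230,370:455]
r=rect(m);print('plate',r[0],plane(c,r[0][0],.088))
m[:]=0;m[138:222,234:282]=(V<55)[138:222,234:282]
r=rect(m,30);print('slot',r[0],plane(c,r[0][0],.062))
P=[plane(c,p,.062)[:2] for p in cv2.boxPoints(r[0])];print(np.round(P,4), [np.linalg.norm(P[i]-P[i-1]) for i in range(4)])
# panel + edges
m=(S<40)&(V>50)&(V<150);m[:, :328]=0;m[300:]=0
m=cv2.morphologyEx(m.astype(np.uint8),cv2.MORPH_OPEN,np.ones((7,7)))
r=rect(m);print('panel',r[0]); 
for uv in[(328,78),(497,76),(471,281),(328,281)]:print(plane(c,uv,.088)[:2].round(4))
t=cam('top');print(proj(t,[.55,.16,.06]))
a=cv2.resize(im[130:235,225:455],None,fx=3.4,fy=3.4,interpolation=2);cv2.imwrite('pics/c2.png',a)
E
```

```text
[25 30 28] [169 176 184] [34 56 71] [185 197 211] [110 116 117] [60 79 46] [ 97 147 188]
plug ((411.241943359375, 187.75807189941406), 10.971659660339355) [0.54218837 0.24487904 0.092     ]
bezel [((410.8414611816406, 187.42684936523438), (36.44240951538086, 36.22154998779297), 6.340191841125488)] [0.54190625 0.24444995 0.092     ]
plate ((411.5, 186.5), (67.0, 61.0), 0.0) [0.54175801 0.24614974 0.088     ]
slot ((256.81109619140625, 179.46620178222656), (71.77104949951172, 32.97138977050781), 87.61405944824219) [0.5541209  0.09418287 0.062     ]
[[0.5199 0.0748]
 [0.5155 0.1076]
 [0.5904 0.1147]
 [0.5951 0.0799]] [np.float64(0.07542594835931332), np.float64(0.03308169035082685), np.float64(0.07521993152473902), np.float64(0.03512948615835633)]
panel ((412.0, 188.0), (222.0, 168.0), 90.0)
[0.4523 0.1572]
[0.4372 0.304 ]
[0.6353 0.3242]
[0.6489 0.1766]
[246.01289772 235.21320699]
```

View pics/c2.png

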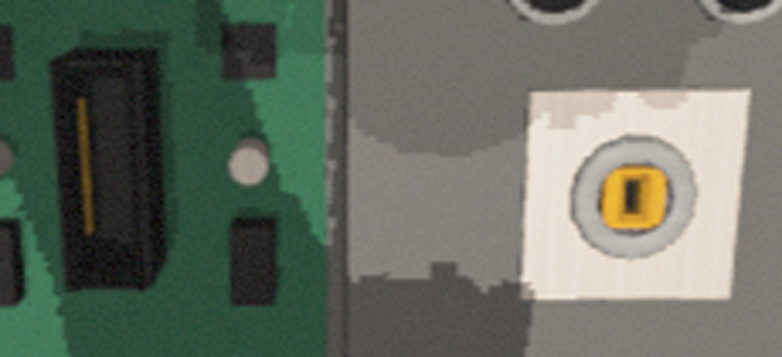

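The crop shows the slot cage (110,170), with the gold contact strip on its left wall, and the keyway at (633,197), long side up and down. Lock is about (0.542,0.2446), yaw about 0.098 and slot about (0.557,0.090). Next is the tray.

```bash
python3 nudge.py '[[0.008,-0.0433,0,0,1],[0.008,-0.0433,0,0,1],[0.008,-0.0433,0,0,1],[0.008,-0.0433,0,0,1],[0.008,-0.0433,0,0,1],[0.008,-0.0433,0,0,1],[0.008,-0.0433,0,0,1],[0.008,-0.0433,0,0,1],[0.008,-0.0433,0,0,1],[0,0,0,0.08,1],[0,0,0,0.08,1],[0,0,0,0,1],[0,0,0,0,1]]'
python3 - <<'E'
from h import *
import pickle
o=bot.get_obs();im=vision.read_camera('wrist');cv2.imwrite('pics/w2.png',im);pickle.dump(o,open('w2.pkl','wb'))
E
```

```text
t: 3.35
eef_pos: [0.5145, -0.2339, 0.2508]
tool_rot: [-0.0, 0.032, 0.999, 0.0]
contact_force: [0.1, -0.3, 0.2]
gripper_width: 0.999
grasp_force: 0.0
```

View pics/w2.png

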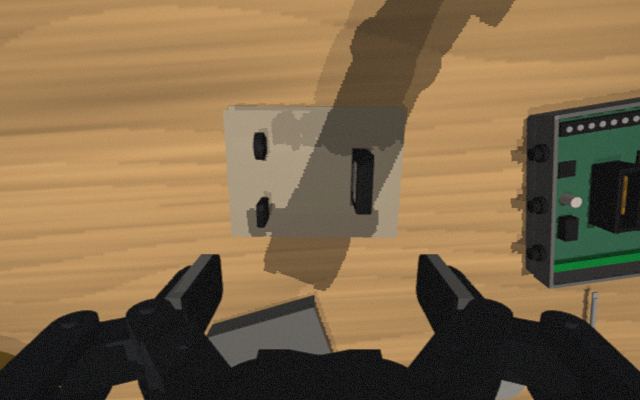

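The tray is at (315,172), the keys at (260,146) and (262,212), and the module at (362,181). I'll enlarge this and measure.

```bash
python3 - <<'E'
from h import *
import pickle
im=cv2.imread('pics/w2.png');o=pickle.load(open('w2.pkl','rb'));c=cam('wrist',o)
V=im.max(2);m=np.zeros(V.shape,bool)
def w(x0,y0,x1,y1,t):
    m[:]=0;m[y0:y1,x0:x1]=(V<t)[y0:y1,x0:x1];return rect(m,15)
for n,b in dict(near=(245,125,280,168),far=(245,190,280,235),mod=(340,140,385,222)).items():
    for r in w(*b,55)[:1]: print(n,r,plane(c,r[0],.08))
for uv in[(224,108),(405,105),(397,237),(233,236)]:print(plane(c,uv,.042)[:2].round(4))
a=cv2.resize(im[100:242,215:415],None,fx=4,fy=4,interpolation=2);cv2.imwrite('pics/c3.png',a)
E
```

```text
near ((260.0, 146.0), (26.0, 12.0), 90.0) [ 0.47421836 -0.28960545  0.08      ]
far ((262.0, 212.5), (29.0, 12.0), 90.0) [ 0.54006821 -0.29500344  0.08      ]
mod ((361.9349365234375, 180.5367889404297), (21.53138542175293, 65.15807342529297), 1.4688007831573486) [ 0.51373196 -0.19404772  0.08      ]
[ 0.4366 -0.3294]
[ 0.4455 -0.1431]
[ 0.5905 -0.1512]
[ 0.5775 -0.3391]
```

View pics/c3.png

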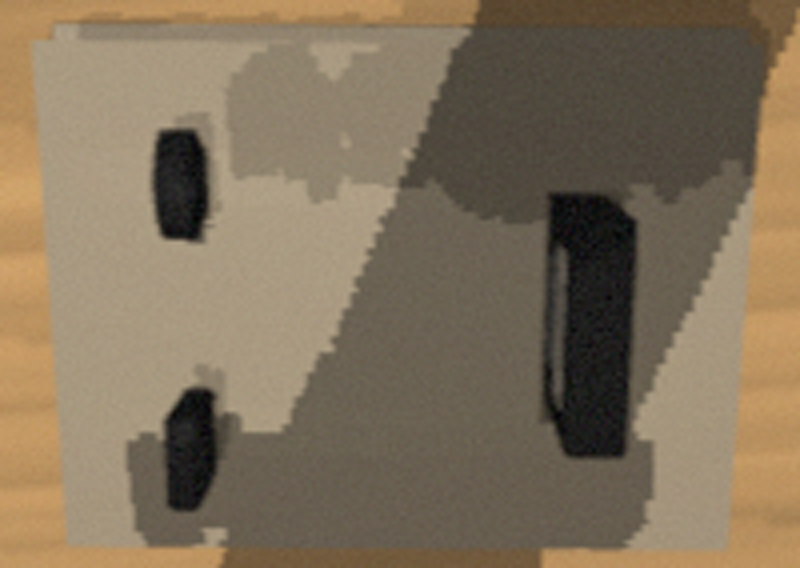

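The far key (crop 190,450) looks hexagonal and flat-topped, and the near one (180,185) is ambiguous, so I'll check again closer. The module's top face is centred near crop (600,325). Next I compute the module's position and go to it.

```bash
python3 - <<'E'
from h import *
import pickle
o=pickle.load(open('w2.pkl','rb'));c=cam('wrist',o)
p=plane(c,(365,181.3),.0825);print(p)
for k in((260,146),(262,212.5)):print(plane(c,k,.074))
g=np.array([.515,-.191,.052]) if 0 else np.r_[p[:2],.052]
print(tool(o,g-bot.get_obs()['eef_pos']))
t=cam('top');P=plane(t,(390.5,245.5),.0825);print('top',P)
E
```

```text
[ 0.51413521 -0.19140414  0.0825    ]
[ 0.47475132 -0.29072498  0.074     ]
[ 0.54186457 -0.29622654  0.074     ]
[0.00306905 0.04233488 0.19886507]
top [ 0.51720722 -0.18474985  0.0825    ]
```

```bash
python3 nudge.py '[[0.002,0.042,0,0,0.7],[0,0,0.04,0,0.7],[0,0,0.04,0,0.7],[0,0,0.04,0,0.7],[0,0,0.04,0,0.7],[0,0,0.02,0,0.7],[0,0,0.019,0,0.7],[0,0,0,0,0.7],[0,0,0,0,0],[0,0,0,0,0],[0,0,0,0,0],[0,0,0,0,0],[0,0,0,0,0],[0,0,0,0,0],[0,0,0,0,0],[0,0,0,0,0]]' 40
```

```text
t: 5.0
eef_pos: [0.516, -0.1915, 0.0529]
tool_rot: [0.001, 0.033, 0.999, 0.001]
contact_force: [-0.1, 4.1, 7.5]
gripper_width: 0.182
grasp_force: 40.4
```

```bash
python3 nudge.py '[[0,0,-0.01,0,0],[0,0,-0.02,0,0],[0,0,-0.04,0,0],[0,0,-0.04,0,0],[-0.0032,0.0406,0,0,0],[-0.0032,0.0406,0,0,0],[-0.0032,0.0406,0,0,0],[-0.0032,0.0406,0,0,0],[-0.0032,0.0406,0,0,0],[-0.0032,0.0406,0,0,0],[-0.0032,0.0406,0,0,0],[0,0,0,-0.081,0],[0,0,0,-0.081,0],[0,0,0,0,0],[0,0,0,0,0],[0,0,0,0,0]]'
python3 - <<'E'
from h import *
import pickle
o=bot.get_obs();im=vision.read_camera('wrist');cv2.imwrite('pics/w3.png',im);pickle.dump(o,open('w3.pkl','wb'))
cv2.imwrite('pics/top3.png',vision.read_camera('top'))
print(o['eef_pos'],o['tool_rot'])
c=cam('wrist',o)
t=o['tool_rot']
print(proj(c,[.5571,.0903,.062]),proj(c,[.542,.2446,.092]))
E
```

```text
t: 6.6
eef_pos: [0.5562, 0.0892, 0.1621]
tool_rot: [0.0, -0.047, 0.999, -0.0]
contact_force: [0.5, 1.1, -0.8]
gripper_width: 0.182
grasp_force: 39.6
[0.55619382 0.08915131 0.16212731] [ 1.18602016e-04 -4.68045453e-02  9.98904055e-01 -9.74424885e-05]
[322.98789538 204.99947963] [550.96170382 216.53659657]
```

View pics/w3.png

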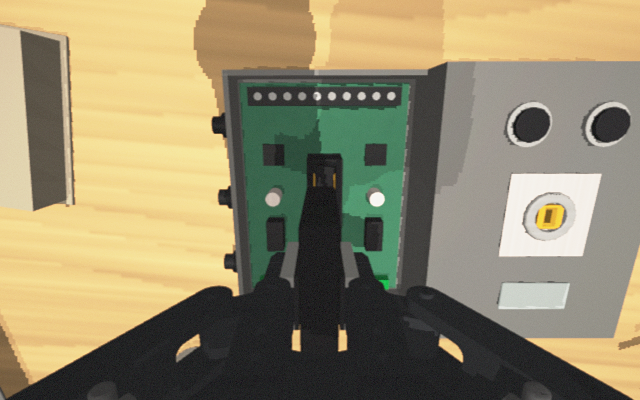

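The held module (dark band, bottom edge near (322,187)) is above the slot cage, whose near edge is at (324,155). The lock is at (549,216). I'll check the module's pose in the grip and the slot's centre line.

```bash
python3 - <<'E'
from h import *
import pickle
im=cv2.imread('pics/w3.png');o=pickle.load(open('w3.pkl','rb'));c=cam('wrist',o)
q=o['tool_rot'];Rt=R.from_quat(np.r_[q[1:],q[0]]).as_matrix();P=lambda v:proj(c,o['eef_pos']+Rt@np.array(v)).round(1)
print('mod bottom',P([.028,-.006,.0425]),P([.028,.006,.0425]),'step',P([.03,-.008,.0385]),P([.03,.008,.0385]),'top',P([.03,0,-.0295]))
b=.0985;X=np.array([np.cos(b),np.sin(b),0]);Y=np.array([-X[1],X[0],0]);s=np.array([.5571,.0903,.062])
for sx in(-1,1):
  print('slot mouth near',proj(c,s-X*.0333+sx*Y*.0113).round(1),'far',proj(c,s+X*.0333+sx*Y*.0113).round(1), 'inner floor near',proj(c,s-X*.0308+sx*Y*.0088-[0,0,.028]).round(1))
l=np.array([.542,.2446,.092])
a=cv2.resize(im[145:215,285:360],None,fx=8,fy=8,interpolation=2);a=np.clip(a.astype(float)*3,0,255).astype(np.uint8);cv2.imwrite('pics/c4.png',a)
V=im.max(2);hsv=cv2.cvtColor(im,40)
m=np.zeros(V.shape,bool);m[195:240,525:575]=((hsv[...,1]>120)&(V>90))[195:240,525:575]
k=np.vstack(cv2.findContours(m.astype(np.uint8),0,1)[0]);u=cv2.minEnclosingCircle(k);print(u,plane(c,u[0],.092))
for row in(150,154,158,165,172,178):
  d=np.where(V[row,290:360]<45)[0]+290; print(row,d.min() if len(d) else 0,d.max() if len(d) else 0)
E
```

```text
mod bottom [311.9 184.2] [332.7 184.2] step [308.2 182.3] [336.6 182.3] top [324.  221.3]
slot mouth near [307.8 162. ] far [308.9 245.1] inner floor near [312. 160.]
slot mouth near [338.1 161.9] far [337.2 245. ] inner floor near [333.2 159.9]
((550.0, 217.0), 15.811488151550293) [0.54238645 0.24404241 0.092     ]
150 0 0
154 308 339
158 307 341
165 307 340
172 307 340
178 307 340
```

View pics/c4.png

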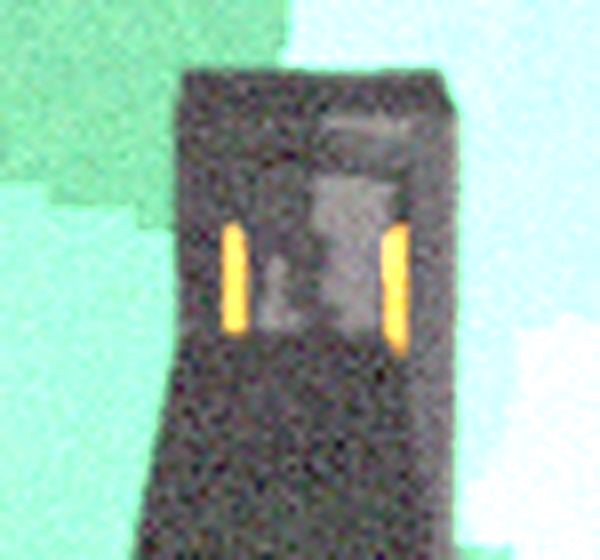

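```bash
python3 - <<'E'
from h import *
import pickle
b=.0985;X=np.array([np.cos(b),np.sin(b),0]);Y=np.array([-X[1],X[0],0]);s=np.array([.5571,.0903,.062])
for n,f,uvs in(('w1','w1.pkl',[(249,158.5),(250.5,199)]),('w3','w3.pkl',[(314,172.7),(335,172.7)])):
  c=cam('wrist',pickle.load(open(f,'rb')))
  for uv in uvs:
    for z in(.04,.047): p=plane(c,uv,z)-s; print(n,uv,z,(p@X).round(4),(p@Y).round(4))
  print('near outer')
c=cam('wrist',pickle.load(open('w3.pkl','rb')))
for uv in((307,155),(340,157),(324,154)): p=plane(c,uv,.062)-s;print(uv,p@X,p@Y)
c=cam('wrist',pickle.load(open('w1.pkl','rb')))
for uv in((240.3,148),(244.4,215),(271,145),(264,145)): p=plane(c,uv,.062)-s;print(uv,p@X,p@Y)
# capacitors midpoint
im=cv2.imread('pics/w1.png')
for f,a,bb in(('w1',(220,179.5),(297.5,178)),('w3',(273,198.5),(376.5,199))):
  c=cam('wrist',pickle.load(open(f+'.pkl','rb')));p=(plane(c,a,.045)+plane(c,bb,.045))/2-s;print(f,'caps',p@X,p@Y)
E
```

```text
w1 (249, 158.5) 0.04 -0.0213 -0.0073
w1 (249, 158.5) 0.047 -0.0222 -0.0058
w1 (250.5, 199) 0.04 0.024 -0.0085
w1 (250.5, 199) 0.047 0.0222 -0.007
near outer
w3 (314, 172.7) 0.04 -0.0212 -0.0071
w3 (314, 172.7) 0.047 -0.0225 -0.007
w3 (335, 172.7) 0.04 -0.0212 0.0101
w3 (335, 172.7) 0.047 -0.0224 0.0097
near outer
(307, 155) -0.03850715824277053 -0.011788022457492206
(340, 157) -0.036933092039440285 0.012631828949537153
(324, 154) -0.03919454429524468 0.0007829877635107904
(240.3, 148) -0.03487147541554664 -0.010549562963168802
(244.4, 215) 0.03572803921015203 -0.011279472457101624
(271, 145) -0.03762712445919243 0.020436093865173952
(264, 145) -0.03767831881921989 0.013420721523726526
w1 caps 6.39016473302843e-05 0.002921874887732424
w3 caps -0.0004555220718386292 0.0016153347349412662
```

The slot centre lies about 1 mm to +Y of my estimate, and the module sits about 1.3 mm to +X of the TCP. I correct for both and lower to just above the rim, then into the mouth.

```bash
python3 nudge.py '[[0.0005,0.002,0,-0.005,0],[0,0,0.03,0,0],[0,0,0.02,0,0],[0,0,0.006,0,0],[0,0,0.004,0,0],[0,0,0.004,0,0],[0,0,0.004,0,0],[0,0,0,0,0]]' 60
```

```text
t: 7.5
eef_pos: [0.5556, 0.0918, 0.094]
tool_rot: [0.0, -0.051, 0.999, 0.0]
contact_force: [-0.1, -1.1, -1.0]
gripper_width: 0.175
grasp_force: 63.9
```

```bash
python3 nudge.py '[[0,0,0.003,0,0],[0,0,0.003,0,0],[0,0,0.003,0,0],[0,0,0.003,0,0],[0,0,0.002,0,0],[0,0,0.002,0,0],[0,0,0,0,0]]' 60
```

```text
t: 8.2
eef_pos: [0.5558, 0.0921, 0.0778]
tool_rot: [0.0, -0.051, 0.999, 0.0]
contact_force: [0.9, 2.0, -1.3]
gripper_width: 0.182
grasp_force: 63.8
```

```bash
python3 nudge.py '[[0,0,0.002,0,0],[0,0,0,0,0]]' 60; python3 nudge.py '[[0,0,0.002,0,0],[0,0,0,0,0]]';python3 - <<'E'
from h import *
import pickle
o=bot.get_obs();im=vision.read_camera('wrist');cv2.imwrite('pics/w4.png',im[60:400,150:550])
s=vision.read_camera('scene');print()
E
```

```text
t: 8.4
eef_pos: [0.556, 0.0921, 0.0765]
tool_rot: [0.0, -0.051, 0.999, 0.0]
contact_force: [-0.8, 0.9, 6.6]
gripper_width: 0.178
grasp_force: 64.8
t: 8.6
eef_pos: [0.5561, 0.0921, 0.0765]
tool_rot: [0.0, -0.05, 0.999, 0.001]
contact_force: [-7.4, 0.4, 26.2]
gripper_width: 0.176
grasp_force: 67.7
```

View pics/w4.png

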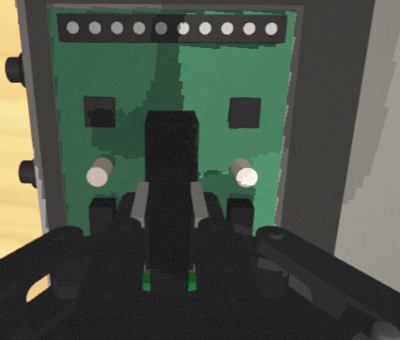

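The module met a hard stop at TCP z 0.0765 with 26 N, which puts its underside at 34 mm, so it is home. The last picture shows it upright in the cage at (170,190). I've now viewed 10 pictures, so everything from here is numeric. Release, back off, and tell the keys apart by area in the scene view.

```bash
python3 nudge.py '[[0,0,-0.001,0,0.5],[0,0,0,0,0.5],[0,0,0,0,0.5],[0,0,0,0,0.5],[0,0,-0.04,0,0.5],[0,0,-0.05,0,0.5],[0,0,-0.04,0,0.5],[0,0,-0.02,0,0.5]]' 40
python3 - <<'E'
from h import *
im=cv2.imread('pics/scene0.png').astype(float);c=cam('scene')
yaw=-.062;X=np.array([np.cos(yaw),np.sin(yaw),0]);Y=np.array([-X[1],X[0],0]);Z=np.array([0,0,1.])
g=im.sum(2)
a=np.linspace(0,2*np.pi,60)
for n,k in(('near',[.4745,-.293,.042]),('far',[.543,-.297,.042])):
    k=np.array(k);hull={}
    for s,pts in(('rect',[(x,z) for x in(-.013,.013) for z in(0,.032)]),('round',[(.014*np.cos(t),.014+.014*np.sin(t)) for t in a])):
        P=np.array([proj(c,k+X*x+Y*y+Z*z) for x,z in pts for y in(-.0045,.0045)],np.float32)
        h=cv2.convexHull(P);hull[s]=(round(cv2.contourArea(h),1),np.ptp(P,0).round(1),cv2.minAreaRect(h)[1])
    u,v=np.round(proj(c,k+Z*.015)).astype(int)
    w=g[v-14:v+15,u-12:u+13];bg=np.median(w[w>300]);d=np.clip((bg-w)/(bg-60),0,1);d[d<.25]=0
    nl,lab=cv2.connectedComponents((d>0).astype(np.uint8));l=lab[14,12];dd=np.where(lab==l,d,0)
    print(n,(u,v),hull,'dark area',dd.sum().round(1),'rows',dd.sum(1).round(1).tolist())
E
```

```text
t: 9.5
eef_pos: [0.557, 0.0918, 0.2285]
tool_rot: [0.002, -0.05, 0.999, 0.001]
contact_force: [0.4, 0.4, 0.7]
gripper_width: 0.5
grasp_force: 0.0
near (np.int64(182), np.int64(246)) {'rect': (152.3, array([13.8, 19.3], dtype=float32), (20.20848274230957, 9.62221908569336)), 'round': (107.1, array([11.7, 13.9], dtype=float32), (13.514606475830078, 8.958308219909668))} dark area 98.0 rows [0.0, 0.0, 0.0, 0.0, 0.0, 0.0, 0.0, 2.5, 5.1, 6.7, 7.4, 7.9, 8.1, 8.1, 8.1, 7.7, 7.4, 7.0, 6.5, 5.9, 4.9, 3.1, 1.5, 0.0, 0.0, 0.0, 0.0, 0.0, 0.0]
far (np.int64(202), np.int64(260)) {'rect': (168.2, array([14.2, 20.2], dtype=float32), (21.142620086669922, 10.365226745605469)), 'round': (118.4, array([12.3, 14.6], dtype=float32), (14.086520195007324, 9.529311180114746))} dark area 123.5 rows [0.0, 0.0, 0.0, 0.0, 0.0, 1.1, 2.9, 5.1, 6.1, 7.2, 8.0, 8.4, 8.4, 8.4, 8.5, 8.5, 8.7, 8.3, 7.9, 7.1, 6.2, 5.5, 4.1, 2.6, 0.6, 0.0, 0.0, 0.0, 0.0]
```

The far key has the larger and taller silhouette (124 px over 20 rows, against 98 px over 16), so it is the rectangular one. On the way I measure the lock from straight above.

```bash
python3 nudge.py '[[0,0.0385,0,0,0.5],[0,0.0385,0,0,0.5],[0,0.0385,0,0,0.5],[0,0.0385,0.02,0,0.5],[0,0,0,0,0.5],[0,0,0,0,0.5]]'
python3 - <<'E'
from h import *
import pickle
o=bot.get_obs();im=vision.read_camera('wrist');cv2.imwrite('pics/w5.png',im);pickle.dump(o,open('w5.pkl','wb'))
c=cam('wrist',o);u0,v0=proj(c,[.542,.2455,.092]).astype(int);print(u0,v0,o['tool_rot'])
hsv=cv2.cvtColor(im,40);H,S,V=cv2.split(hsv)
m=np.zeros(V.shape,bool);sl=np.s_[v0-30:v0+30,u0-30:u0+30];m[sl]=((S>110)&(V>90))[sl]
k=np.vstack(cv2.findContours(m.astype(np.uint8),0,1)[0]);r=cv2.minAreaRect(k);print('plug',r,plane(c,r[0],.092))
m[:]=0;m[sl]=((V<100)&(S>30))[sl]
for r in rect(m,6)[:3]:print('keyway',r,plane(c,r[0],.092))
g=cv2.GaussianBlur(cv2.cvtColor(im,6),(3,3),0)
cc=cv2.HoughCircles(g[v0-50:v0+50,u0-50:u0+50],cv2.HOUGH_GRADIENT_ALT,1,10,param1=80,param2=.6,minRadius=12,maxRadius=40)
if cc is not None:
  for x,y,rr in cc[0]:p=(x+u0-50,y+v0-50);print('circ',p,rr,plane(c,p,.092))
E
```

```text
t: 10.1
eef_pos: [0.539, 0.2456, 0.2037]
tool_rot: [-0.001, -0.052, 0.999, -0.001]
contact_force: [-0.5, -1.1, 0.3]
gripper_width: 0.5
grasp_force: 0.0
321 203 [-9.86270216e-04 -5.18090437e-02  9.98656315e-01 -6.43892971e-04]
plug ((321.0, 203.5), (21.0, 22.0), 90.0) [0.54186952 0.24540043 0.092     ]
circ (np.float64(322.0), np.float64(203.0)) 18.967268 [0.54136846 0.24615835 0.092     ]
```

```bash
python3 nudge.py '[[0.0043,-0.045,0,0,0.5],[0.0043,-0.045,0,0,0.5],[0.0043,-0.045,0,0,0.5],[0.0043,-0.045,0,0,0.5],[0.0043,-0.045,0,0,0.5],[0.0043,-0.045,0,0,0.5],[0.0043,-0.045,0,0,0.5],[0.0043,-0.045,0,0,0.5],[0.0043,-0.045,0,0,0.5],[0.0043,-0.045,0,0,0.5],[0.0043,-0.045,0,0,0.5],[0.0043,-0.045,0,0,0.5],[0,0,0,0.083,0.5],[0,0,0.03,0.083,0.5],[0,0,0,0,0.5],[0,0,0,0,0.5]]'
python3 - <<'E'
from h import *
import pickle
o=bot.get_obs();im=vision.read_camera('wrist');cv2.imwrite('pics/w6.png',im);pickle.dump(o,open('w6.pkl','wb'))
c=cam('wrist',o);V=im.max(2)
for n,k in(('far',[.543,-.297,.074]),('near',[.4745,-.293,.07])):
  u0,v0=proj(c,k).astype(int);print(n,u0,v0)
  m=np.zeros(V.shape,bool);sl=np.s_[max(v0-30,0):v0+32,u0-24:u0+24];m[sl]=(V<52)[sl]
  for r in rect(m,25)[:2]:
    print(np.round(np.r_[r[0],r[1],r[2]],1),plane(c,r[0],k[2]).round(4))
  if n=='far':
    for row in range(v0-28,v0+32,3):
      d=np.where(m[row])[0];print(row,(d.min(),d.max()) if len(d) else '')
E
```

```text
t: 11.75
eef_pos: [0.5421, -0.2982, 0.1751]
tool_rot: [-0.001, 0.032, 0.999, 0.0]
contact_force: [0.1, -0.3, 0.5]
gripper_width: 0.498
grasp_force: 0.0
far 323 204
[321.  202.5  39.   10.   90. ] [ 0.5415 -0.2986  0.074 ]
176 
179 
182 
185 (np.int64(317), np.int64(325))
188 (np.int64(317), np.int64(326))
191 (np.int64(317), np.int64(326))
194 (np.int64(316), np.int64(326))
197 (np.int64(316), np.int64(326))
200 (np.int64(316), np.int64(326))
203 (np.int64(316), np.int64(326))
206 (np.int64(316), np.int64(326))
209 (np.int64(316), np.int64(326))
212 (np.int64(316), np.int64(326))
215 (np.int64(316), np.int64(326))
218 (np.int64(316), np.int64(325))
221 (np.int64(317), np.int64(325))
224 
227 
230 
233 
near 323 112
[322. 114.  36.  10.  90.] [ 0.4758 -0.2938  0.07  ]
```

```bash
python3 - <<'E'
from h import *
import pickle
o=pickle.load(open('w6.pkl','rb'));c=cam('wrist',o)
im=cv2.imread('pics/w6.png');print(im[176:192,321].max(1),im[214:230,321].max(1))
for v in(221.5,222.5):print('far top',plane(c,(321,v),.074))
for v in(183,184):print('near bot',plane(c,(321,v),.042))
print(o['eef_pos'])
E
```

```text
[153 153 151 133 127  97  81  51  22  21  18  24  30  14  13  29] [ 32  36  30  34  28  32  32  22  55 110 114 115 115 111 111 114]
far top [ 0.55699678 -0.29959538  0.074     ]
far top [ 0.55782397 -0.29964655  0.074     ]
near bot [ 0.53303747 -0.29797446  0.042     ]
near bot [ 0.53391428 -0.2980287   0.042     ]
[ 0.54214063 -0.29818831  0.17505679]
```

Key at x≈0.545 and y≈-0.298, aligned with the tool. Descend and grip.

```bash
python3 nudge.py '[[-0.003,0,0.045,0,0.5],[0,0,0.045,0,0.5],[0,0,0.03,0,0.5],[0,0,0.008,0,0.5],[0,0,0,0,0.3],[0,0,0,0,0],[0,0,0,0,0],[0,0,0,0,0],[0,0,0,0,0],[0,0,0,0,0],[0,0,0,0,0]]' 70
python3 nudge.py '[[0,0,-0.005,0,0],[0,0,-0.01,0,0],[0,0,-0.02,0,0],[0,0,-0.04,0,0],[0,0,-0.05,0,0]]'
```

```text
t: 12.9
eef_pos: [0.5477, -0.2985, 0.0494]
tool_rot: [0.002, 0.032, 0.999, -0.001]
contact_force: [-0.6, -0.1, 7.4]
gripper_width: 0.091
grasp_force: 69.3
t: 13.4
eef_pos: [0.5448, -0.297, 0.1724]
tool_rot: [-0.002, 0.032, 0.999, 0.001]
contact_force: [1.5, -0.9, 0.2]
gripper_width: 0.092
grasp_force: 68.4
```

```bash
python3 nudge.py '[[0.0032,0.0452,0,0,0],[0.0032,0.0452,0,0,0],[0.0032,0.0452,0,0,0],[0.0032,0.0452,0,0,0],[0.0032,0.0452,0,0,0],[0.0032,0.0452,0,0,0],[0.0032,0.0452,0,0,0],[0.0032,0.0452,0,0,0],[0.0032,0.0452,0,0,0],[0.0032,0.0452,0,0,0],[0.0032,0.0452,0,0,0],[0.0032,0.0452,0,0,0],[0,0,0,-0.082,0],[0,0,0,-0.082,0],[0,0,0,0,0],[0,0,0,0,0]]'
python3 - <<'E'
from h import *
import pickle
o=bot.get_obs();im=vision.read_camera('wrist');cv2.imwrite('pics/w7.png',im);pickle.dump(o,open('w7.pkl','wb'))
print(o['tool_rot'])
c=cam('wrist',o);V=im.max(2)
q=o['tool_rot'];Rt=R.from_quat(np.r_[q[1:],q[0]]).as_matrix();P=lambda v:proj(c,o['eef_pos']+Rt@np.array(v)).round(1)
print('bow near top/bottom',P([.013,0,-.025]),P([.013,0,.007]),'blade near at bow',P([.0045,0,.007]),'tip',P([.002,0,.037]),P([-.002,0,.037]))
print('bezel',proj(c,[.5417,.2455,.092]))
for v in range(150,250,4):print(v,V[v,296:350:3].tolist())
E
```

```text
t: 15.0
eef_pos: [0.5431, 0.2456, 0.1725]
tool_rot: [0.0, -0.048, 0.999, 0.0]
contact_force: [0.4, 0.2, 0.1]
gripper_width: 0.086
grasp_force: 68.5
[ 2.45075995e-04 -4.81370955e-02  9.98840704e-01  8.82063873e-05]
bow near top/bottom [323.7 258.8] [322.8 230.2] blade near at bow [322.8 246.4] tip [322.3 229.9] [322.2 236.4]
bezel [321.77571222 209.3250859 ]
150 [162, 142, 136, 136, 135, 138, 136, 136, 139, 139, 135, 138, 139, 138, 139, 139, 137, 137]
154 [135, 134, 135, 140, 135, 135, 138, 134, 140, 140, 136, 135, 137, 138, 138, 137, 137, 138]
158 [136, 139, 138, 138, 134, 134, 136, 135, 136, 137, 132, 136, 137, 136, 139, 139, 136, 140]
162 [135, 138, 136, 136, 135, 134, 138, 139, 134, 137, 136, 136, 134, 135, 138, 139, 136, 137]
166 [136, 133, 133, 134, 134, 131, 134, 137, 134, 138, 138, 135, 134, 136, 135, 134, 138, 136]
170 [235, 236, 237, 235, 237, 237, 236, 235, 237, 236, 236, 238, 236, 237, 235, 239, 235, 239]
174 [233, 234, 236, 235, 236, 234, 233, 234, 235, 234, 235, 237, 235, 237, 236, 237, 233, 237]
178 [233, 233, 235, 234, 235, 235, 234, 234, 235, 233, 235, 236, 235, 234, 
[... 890 characters left out ...]
, 145, 138, 170, 196, 141, 147, 158, 156, 215, 242, 213, 225, 218, 197, 246]
222 [184, 186, 132, 143, 141, 136, 113, 113, 156, 157, 117, 108, 135, 191, 217, 193, 247, 213]
226 [184, 186, 191, 135, 141, 146, 148, 104, 92, 132, 151, 150, 147, 137, 194, 180, 183, 186]
230 [185, 184, 187, 185, 184, 58, 29, 28, 35, 34, 26, 120, 126, 181, 186, 184, 185, 184]
234 [187, 185, 189, 187, 184, 42, 24, 27, 34, 24, 31, 145, 183, 184, 182, 179, 181, 184]
238 [185, 184, 185, 184, 187, 28, 35, 27, 18, 27, 31, 139, 183, 182, 182, 176, 183, 185]
242 [154, 108, 109, 107, 80, 17, 32, 33, 32, 24, 24, 40, 106, 107, 108, 121, 181, 183]
246 [115, 96, 94, 94, 38, 29, 26, 26, 26, 34, 23, 32, 85, 95, 92, 107, 181, 182]
```

```bash
python3 - <<'E'
from h import *
im=cv2.imread('pics/w7.png');h=cv2.cvtColor(im,40);S=h[...,1].astype(int);V=h[...,2].astype(int)
print('u 304..339; Y yellow, # dark, digits=V/26')
for v in range(184,268,2):
  print(v,''.join('Y' if S[v,u]>110 and V[v,u]>70 else '#' if V[v,u]<62 else str(min(9,V[v,u]//26)) for u in range(296,348)))
E
```

```text
u 304..339; Y yellow, # dark, digits=V/26
184 5799999988998989999989999999999999998989999999988999
186 5799999998989999999877766666666678999899998999888999
188 5568999999999987665554444444444555667899998999988899
190 5557899989865566667777777777777777776655689999888999
192 5557999987567777777777777777777777777776566899888999
194 5555666656777777777777777777777777777777776668888999
196 5555544567788887777766666666666677777777777765688999
198 655543346776656766554YYYYYYYYYYY55566777777776668999
200 7765445555555567YYYYYYYYYYYYYYYYYYYY6667777777766899
202 776445555555446YYYYYYYYYYYYYYYYYYYYYYY65677777766799
204 76545555555544YYYYYYYYYY32333YYYYYYYYYY4677777776689
206 76445555555444YYYYYYYYYY####3YYYYYYYYY54577777777668
208 76455555555444YYYYYYYYYYYYYYYYYYYYYYYY55667777777668
210 76555555554444YYYYYYYYYYYYYYYYYYYYYYYY54566777776678
212 76555555555433YYYYYYYYY323323YYYYYYYYY76567777776689
214 76545555555433YYYYYYYYYYYYYYYYYYYYYYYY75678888887789
216 77645555555543YYYYYYYYYYYYYYYYYYYYYYYY65788888887899
218 776555555555545YYYYYYYYYYYYYYYYYYYYYYY68888888877899
220 7777645555555544YYYYYYYYYYYY
[... 635 characters left out ...]
4444444444566777
244 533333333332#######################23333333344467776
246 433333333332########################3333333334466777
248 33333333333#########################3333333333445555
250 33333333332#########################3333333333333333
252 33333333332#########################2333333333332###
254 33333333332#########################2333333333333###
256 3333333333##########################2333333333333###
258 3333333333###########################3333333333332##
260 3333333332###########################3333333333332##
262 3333333332###########################23333333333332#
264 3333333332###########################23333333333332#
266 3333333332###########################23333333333332#
```

```bash
python3 - <<'E'
from h import *
for n,v0,v1,u0,u1 in(('w5',190,218,308,336),('w7',200,230,312,334)):
  im=cv2.imread(f'pics/{n}.png');h=cv2.cvtColor(im,40)
  print(n)
  for v in range(v0,v1):print(v,' '.join('%3d'%x for x in h[v,u0:u1,2]),'| S',' '.join('%3d'%x for x in h[v,u0+4:u1-4:3,1]))
E
```

```text
w5
190 209 204 195 209 219 218 218 217 216 215 216 213 213 212 213 214 211 214 212 214 200 186 183 188 189 191 186 182 | S  12  15  18  14  19  17  15
191 219 220 217 216 217 216 214 216 212 209 199 197 201 201 204 206 202 207 210 211 202 184 180 189 186 187 187 184 | S  14  15  15  16  14  19  13
192 219 219 217 215 210 208 207 200 182 164 149 141 154 154 166 181 172 165 190 198 203 206 210 210 199 186 185 185 | S  16  13  24  60  40  12  16
193 218 216 214 211 206 198 183 160 139 131 135 136 141 143 147 151 145 134 135 153 184 203 207 212 210 199 184 186 | S  15  38 136 164 137  27  15
194 215 210 208 207 192 190 221 230 231 232 232 232 234 233 232 232 232 222 208 207 205 188 184 207 214 198 180 182 | S  17 167 198 195 191 164  24
195 186 213 204 191 180 222 245 246 245 246 246 246 246 247 246 246 246 246 243 244 245 232 190 187 203 210 208 209 | S  51 190 187 186 191 187  78
196 176 203 196 196 228 245 246 244 237 225 225 229 233 233 225 224 230 228 235 244 246 246 231 196 190 205 210 210 | S 150 188 194 190 195 191 159
197 169 189 177 223 246 246 245 244 235 220 214 209 209 212 2
[... 5829 characters left out ...]
   5
224 142 143 141 131 124 120 114 105 102  98 103 102 109 116 120 129 136 144 143 145 144 146 | S   8  15  17  13  17
225 147 146 146 147 135 122 120 116 109 108 112 131 141 144 145 148 146 146 149 145 144 145 | S  17  22  11  12  17
226 151 149 148 149 130 104  95  96  92  93 110 132 147 146 151 152 152 150 149 148 147 144 | S  10  13  16  14  13
227 123  95  79  74  64  50  47  43  48  51  57  72  83  86 104 138 146 148 146 144 142 141 | S  28  12  13  15  14
228  67  41  33  34  31  33  28  26  32  24  25  35  34  36  49  83 121 148 146 140 139 135 | S  33  88  51  35  11
229  38  19  32  30  26  31  29  31  23  28  23  26  27  28  26  47 108 142 143 140 131 126 | S  59  25  22  55  12
```

The yellow band inside the keyway also shows in the view without the key, so it belongs to the lock, and the blade is hidden behind the bow, which means the key hangs upright. Comparing the held key's pixels with the keyway's gives a correction of about (+0.5, +1.2) mm. Descend into the mouth.

```bash
python3 nudge.py '[[0.0005,0.0012,0,-0.004,0],[0,0,0.02,0,0],[0,0,0.015,0,0],[0,0,0.003,0,0],[0,0,0.002,0,0],[0,0,0,0,0]]'; python3 nudge.py '[[0,0,0.002,0,0],[0,0,0.002,0,0],[0,0,0,0,0]]'; python3 nudge.py '[[0,0,0.002,0,0],[0,0,0.002,0,0],[0,0,0,0,0]]'
```

```text
t: 15.65
eef_pos: [0.5425, 0.2472, 0.132]
tool_rot: [0.0, -0.051, 0.999, -0.0]
contact_force: [1.1, 0.2, 0.0]
gripper_width: 0.089
grasp_force: 68.5
t: 15.95
eef_pos: [0.5423, 0.2472, 0.1279]
tool_rot: [0.0, -0.052, 0.999, 0.0]
contact_force: [-0.5, 0.7, -0.6]
gripper_width: 0.086
grasp_force: 68.5
t: 16.25
eef_pos: [0.5426, 0.2473, 0.1238]
tool_rot: [0.0, -0.052, 0.999, 0.0]
contact_force: [1.2, -0.2, 0.3]
gripper_width: 0.09
grasp_force: 68.5
```

```bash
python3 nudge.py '[[0,0,0.003,0,0],[0,0,0.003,0,0],[0,0,0,0,0]]'; python3 nudge.py '[[0,0,0.003,0,0],[0,0,0,0,0]]'; python3 nudge.py '[[0,0,0.003,0,0],[0,0,0,0,0]]'
```

```text
t: 16.55
eef_pos: [0.5438, 0.2475, 0.118]
tool_rot: [0.002, -0.051, 0.999, 0.0]
contact_force: [6.2, 1.6, -2.4]
gripper_width: 0.089
grasp_force: 68.3
t: 16.75
eef_pos: [0.544, 0.2475, 0.115]
tool_rot: [0.002, -0.051, 0.999, 0.0]
contact_force: [6.9, 1.0, -1.8]
gripper_width: 0.09
grasp_force: 68.5
t: 16.95
eef_pos: [0.5441, 0.2475, 0.1121]
tool_rot: [0.002, -0.051, 0.999, 0.0]
contact_force: [7.1, 0.3, -0.8]
gripper_width: 0.092
grasp_force: 68.6
```

In the keyway, 17 mm down. There is a side force of 7 N in +x, so I relieve that, then push past the pins with a little rocking.

```bash
python3 nudge.py '[[-0.0015,0,0,0,0],[0,0,0,0,0]]' 90; python3 nudge.py '[[0,0,0.002,0.05,0],[0,0,0.002,-0.05,0],[0,0,0.001,-0.05,0],[0,0,0.001,0.05,0],[0,0,0,0,0]]'
```

```text
t: 17.15
eef_pos: [0.5443, 0.2474, 0.1119]
tool_rot: [0.0, -0.051, 0.999, 0.0]
contact_force: [5.0, 0.7, 0.9]
gripper_width: 0.085
grasp_force: 91.9
t: 17.65
eef_pos: [0.5443, 0.2478, 0.1065]
tool_rot: [0.001, -0.051, 0.999, 0.0]
contact_force: [2.5, 0.8, 4.1]
gripper_width: 0.087
grasp_force: 92.7
```

```bash
python3 nudge.py '[[0,0,0.002,0.05,0],[0,0,0.001,-0.05,0],[0,0,0.001,-0.05,0],[0,0,0.001,0.05,0],[0,0,0,0,0]]'
```

```text
t: 18.15
eef_pos: [0.5443, 0.2481, 0.1017]
tool_rot: [0.001, -0.051, 0.999, 0.001]
contact_force: [3.2, 1.2, 5.6]
gripper_width: 0.081
grasp_force: 92.9
```

```bash
python3 nudge.py '[[0,0,0.001,0.05,0],[0,0,0.001,-0.05,0],[0,0,0.001,-0.05,0],[0,0,0.001,0.05,0],[0,0,0,0,0]]'
```

```text
t: 18.65
eef_pos: [0.5446, 0.2479, 0.0992]
tool_rot: [0.001, -0.051, 0.999, 0.001]
contact_force: [-1.5, -1.7, 19.2]
gripper_width: 0.084
grasp_force: 94.9
```

```bash
python3 nudge.py '[[0,0,0.001,0,0],[0,0,0,0,0],[0,0,0,0,0]]' 110
```

```text
t: 18.95
eef_pos: [0.5447, 0.248, 0.0991]
tool_rot: [0.001, -0.051, 0.999, 0.001]
contact_force: [-4.1, -1.8, 26.3]
gripper_width: 0.081
grasp_force: 110.3
```

Hard stop at 26 N: the key is home. Turn it clockwise (+ about tool z).

```bash
python3 nudge.py '[[0,0,0,0.1,0],[0,0,0,0.1,0],[0,0,0,0.1,0],[0,0,0,0.1,0],[0,0,0,0.1,0],[0,0,0,0.1,0],[0,0,0,0.1,0],[0,0,0,0,0]]'
```

```text
t: 19.75
eef_pos: [0.5446, 0.2471, 0.099]
tool_rot: [0.0, 0.296, 0.955, 0.001]
contact_force: [-4.6, -4.2, 28.5]
gripper_width: 0.078
grasp_force: 110.4
```

```bash
python3 nudge.py '[[0,0,0,0.1,0],[0,0,0,0.1,0],[0,0,0,0.1,0],[0,0,0,0.1,0],[0,0,0,0.1,0],[0,0,0,0.1,0],[0,0,0,0.1,0],[0,0,0,0.1,0],[0,0,0,0,0],[0,0,0,0,0]]'; python3 - <<'E'
from h import *
o=bot.get_obs();print(o['torque'],o['q'])
E
```

```text
t: 20.75
eef_pos: [0.5438, 0.2464, 0.099]
tool_rot: [-0.001, 0.643, 0.766, 0.0]
contact_force: [-8.4, -5.4, 33.2]
gripper_width: 0.086
grasp_force: 111.3
[-1.14481916  1.96724323  0.22791241] [-0.99749887  0.58672817  0.63980846  1.88950266 -0.47142175  0.82069847
  0.06499603]
```

```bash
python3 nudge.py '[[-0.0005,-0.001,-0.0005,0.1,0],[0,0,0,0,0],[0,0,0,0,0],[0,0,0,0,0],[0,0,0,0,0]]'; python3 - <<'E'
from h import *
o=bot.get_obs();im=vision.read_camera('top');c=cam('top');print(o['torque'])
# module check in top view: dark blob centre at top height .106
V=im.max(2);s=proj(c,[.5571,.092,.106]).astype(int);m=np.zeros(V.shape,bool);sl=np.s_[s[1]-22:s[1]+23,s[0]-8:s[0]+9];m[sl]=(V<50)[sl]
for r in rect(m,30)[:1]:print(s,r,plane(c,r[0],.106))
E
```

```text
t: 21.25
eef_pos: [0.5433, 0.2463, 0.0991]
tool_rot: [-0.001, 0.681, 0.733, 0.001]
contact_force: [-5.2, -3.3, 26.6]
gripper_width: 0.082
grasp_force: 110.3
[-0.74138583  1.21744877  0.13565566]
[272 230] ((274.0, 231.5), (31.0, 12.0), 90.0) [0.55456157 0.08798048 0.106     ]
```

```bash
python3 - <<'E'
from station import bot, vision, order
print(order.hand_in())
E
```

```text
the job is handed in; nothing more can be done
None
```

I handed the job in at about 21 s. By the arm's own force and pose readings, the module is home in its slot. The rectangular-bowed key is also home and held about 1.6 rad clockwise with a 110 N grip. The plug angle was not read directly, and the hand-in returned no verdict.

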